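Pull the red knob off the hob with the knob puller

ROBOT

A 6-joint arm with a two-finger parallel gripper is mounted at the origin on the work surface; the furniture and walls round the work are solid. World frame = base frame: x ahead of the robot, y to its left, z up, the work surface at z = 0. Lengths are in mm, angles in rad, forces in N, time in s.
With the tool pointing down it reaches from about 300 to 750 mm from the base axis. Payload 8.5 kg.
Tool frame: the origin (TCP) lies between the finger pads; the fingertips stand 8 mm ahead of it and the grasp point (between the pads) lies 11 mm behind it; z points along the fingers, y is the line along which they close (so a half turn about z gives the same grasp; the last joint's range is limited). The gripper opens to 85 mm and grips with 20 to 120 N. Pads are 22 mm wide; open, the fingers measure 114 mm over their backs; the gripper's body (76 mm by 85 mm) begins 54 mm behind the grasp point. The pads swing forward as they close: fully open they stand 13 mm farther back than shut.
Start: joints at [-1.491, 0.381, 1.297, -0, 1.464, -0.215], TCP at [159.796, -526.256, 239.322] pointing down, gripper open.
Joint ranges: [-3.11, 3.11], [-0.89, 2.33], [0.22, 2.48], [-1.42, 4.56], [0.17, 2.85], [-2.88, 2.88]. Speed limits (rad/s): [2.39, 2.39, 3.14, 3.14, 3.14, 3.14].

INTERFACE

Orientations are given as a rotation vector (axis times angle).
In Python, from workcell import arm, viewer, order gives the robot as it stands. The module is installed in compiled form; this text tells all that it offers.
- The arm moves only by the tool arm_command, never from a script. Its arguments are lists of equal length, an entry for each row: "turn": the turn, a rotation vector about the tool's x, y, z in degrees, a list of three; "offset": the shift along the tool's x, y, z in mm, a list of three; "jaw": the opening, from -1 (shut) to 1 (fully open), so that 0 is half open. In form: {"turn": [[rx, ry, rz], ...], "offset": [[dx, dy, dz], ...], "jaw": [jaw, ...]}. A call has 1 to 10 rows; each row shifts and turns the commanded pose from where the row before left it, along the tool's axes as they then stand; what a row does not reach is not made up. A row lasts 1/12 s, in which the tool goes at most 41.7 mm and 7.16 degrees, less where a joint would pass 70% of its speed; a pose out of reach is approached as far as the arm can. A call is refused whole if a number of a shift passes 41.7 or a number of a turn 7.16, either way. A call with a gripper value outside its range is refused whole. The fingers move at their own pace and stop on an object; the grip force is fixed at half the most. Time passes only in rows, so rows that do not move let the fingers close. It gives the time, the measured TCP pose, the force, the opening and the grip force at its end, in the units of the state.
- arm.read_state(): the state, without advancing time (a new reading comes with each control period).
- viewer.capture(name): name is "side" or "top"; returns (picture, depth): 384x512x3 uint8, blue, green, red; 384x512 float32, mm along the optical axis (not along the pixel's ray), 0 where there is no reading.
- viewer.camera_info(name): a dict with "fovy" (degrees; the focal length in pixels is half the picture's height over the tangent of half this angle, whatever the lens; pixels are square), "cx", "cy" (the principal point, pixels), "world_to_cam" (4x4, takes a point from world to camera coordinates). Camera axes: x right, y up, looking along -z (the intrinsics and any distortion apply to the point x, -y, -z); pixel columns grow to the right and rows downward; lengths in mm; the calibration is good to about 2 mm. A picture is of the moment at which its call begins. camera_info takes no time and is no camera call.
- order.finish_job(): hands the job in; it is judged then, once.
The state is a dict: "t": time; "q": joint angles; "dq": joint speeds; "joint_efforts": joint torques, N m; "tcp_pos": TCP position; "orientation": TCP orientation; "contact_force": force on the tool from outside, world axes, zero at the start; "moment": the same for the moment, N m; "grip_width": finger opening in mm; "grasp_force": force on a finger pad.
Only numpy, scipy, OpenCV 4.12 (cv2) and the standard library are available. Lean on these libraries where they do the work, as an engineer would, in place of code of your own. Each camera call takes 0.05 s, during which the arm holds its last target. There are 200 camera calls.

TASK

The red control knob of the hob has to come off so that the panel under it can be wiped. Take the knob puller by its handle, hook its fork under the red knob, pull straight up until the knob pops off its post, and then stand the puller upright on the free worktop with the red knob still lying in its fork. Do not pull with the fingers on the knob, and leave the black knob on its post.

Things in the scene. Friction and masses are not known exactly. Their poses are not given: they have to be found in the camera images.
- puller_grip (a point): Handle centre of the loose knob puller (C-shaped, steel), 90 mm above its underside. Wooden handle 24x24 mm, 56-120 mm up, above the slot's middle. x: way the tines point, z: up. Flat fork at the bottom, 4 mm thick: tines at y=+-15.5 to 27 mm, tips x=+32, slot closed at x=-18. Riser at x=-46 to -40 carries an arm 50-56 mm up, clear of a knob. Hooked, this point is over the knob's axis.
- red_knob_center (a point): Centre of the loose red push-on knob, 54 mm across, 24 tall, on either hob post; axes as the hob's. Its flat underside (12 mm below this point) sits 16 mm above the panel on a collar 18 mm across; the gap round the collar is open. Sprung noses hold it: about 6 N (at most 10) straight up frees it; 15 mm of lift clears the post. Once off it lies flat on the fork, hollow side down.
- black_knob_center (a point): Centre of the black knob, same make and size as the red one, on the hob's other post, 120 mm from the red one. It stays on.
- hob: White single-plate hob, fixed: 220 mm (x) by 300 (y), panel 50 mm above the worktop. Origin: centre of its footprint, at worktop height. Dark hotplate 160 mm across, 64 mm high, at y=+45 mm. Steel control strip along its -y side, knob posts at x=+-60, y=-105 mm. The strip is open to -y: the fork can come in along the hob's +y, riser behind it, and meets nothing.
Mind the look-alikes: they are no part of the job. What is shaped like the part that bears puller_grip but blue or purple is not meant.

How it is judged (in metres and radians):
On the way, in this order (a step that is already met when the one before it is completed fails the run):
1. the puller's fork is hooked round the collar under the red knob, which is still on its post (horizontal distance between puller_grip and red_knob_center below 0.02 m and height (world z) of puller_grip between 0.134 and 0.158 m and angle between puller_grip's own z axis and vertical below 0.2 rad and distance of red_knob_center from where it was at the start of the episode below 0.006 m), for 0.05 s.
2. the red knob is off its post, carried level on the puller's fork (height (world z) of red_knob_center above 0.1 m and angle between red_knob_center's own z axis and vertical below 0.3 rad and horizontal distance between puller_grip and red_knob_center below 0.03 m and contact force between puller and red_knob above 0.1 N), for 0.1 s.
At the end, for the whole second after the job is handed in: The puller stands upright (within 10 degrees) on the worktop, at rest; the red knob lies in its fork, level within 14 degrees, its axis within 30 mm of the handle's axis and its centre less than 30 mm above the worktop; the black knob is on its post, moved by less than 6 mm (height (world z) of puller_grip below 0.097 m and angle between puller_grip's own z axis and vertical below 0.17 rad and horizontal distance between puller_grip and red_knob_center below 0.03 m and height (world z) of red_knob_center below 0.03 m and angle between red_knob_center's own z axis and vertical below 0.25 rad and linear speed of each of puller, red_knob below 0.02 m/s and distance of black_knob_center from where it was at the start of the episode below 0.006 m); the robot touches nothing.
It fails at once if the fingers press on the red knob (more than 2 N) (contact force between the fingers and red_knob above 2 N).
It fails at once if the black knob is pulled off (moved more than 8 mm) (distance of black_knob_center from where it was at the start of the episode above 0.008 m).
It also fails if it takes over 54 s, if anything falls off the work surface, if the arm or the gripper's body presses on something with over 40 N, if the wrist force passes 120 N, or if a joint passes its speed limit or range.

## Working session

There is one attempt and no reset: what is moved stays moved. The work goes in short steps, Python scripts to look and compute and a tool call to move; the robot and the scene stay as the last step left them, time stands still between calls to the robot, and variables do not carry over. Pictures are saved under pics/ and viewed, at most 10 in all, crops included, and the job is handed in when it is done.

Besides the shell and the picture viewer there is one more tool, called after "Call:" as name(argument=value, ...), one argument or row to a line, values as JSON. arm_command: Moves the arm, as the interface text tells. Its arguments: {"type":"object","properties":{"turn":{"type":"array","items":{"type":"array","items":{"type":"number"}}},"offset":{"type":"array","items":{"type":"array","items":{"type":"number"}}},"jaw":{"type":"array","items":{"type":"number"}}},"required":["turn","offset","jaw"]}

```bash
mkdir -p pics
cat > h.py <<'E'
import numpy as np, cv2
from workcell import arm, viewer, order
def cap(name,tag):
    p,d=viewer.capture(name); cv2.imwrite(f'pics/{tag}.png',p); np.save(f'pics/{tag}.npy',d); return p,d
def cam(name):
    i=viewer.camera_info(name); f=192/np.tan(np.radians(i['fovy'])/2); return i,f
def world(name,d,u,v,z=None):
    i,f=cam(name); z=d[int(v),int(u)] if z is None else z
    c=np.array([(u-i['cx'])/f*z,-(v-i['cy'])/f*z,-z,1]); return (np.linalg.inv(i['world_to_cam'])@c)[:3]
def pix(name,p):
    i,f=cam(name); c=i['world_to_cam']@np.append(p,1); return i['cx']-f*c[0]/c[2], i['cy']+f*c[1]/c[2]
def cloud(name,d):
    i,f=cam(name); v,u=np.mgrid[:384,:512]
    c=np.stack([(u-i['cx'])/f*d,-(v-i['cy'])/f*d,-d,np.ones_like(d)],-1)
    return (c@np.linalg.inv(i['world_to_cam']).T)[...,:3]
E
python3 - <<'E'
from h import *
for n in ['top','side']:
    p,d=cap(n,n+'0'); print(viewer.camera_info(n))
print(arm.read_state())
E
```

```text
{'fovy': 42.38843252742225, 'cx': 251.7426525948282, 'cy': 195.57569827101506, 'world_to_cam': array([[ 9.43270321e-03, -9.99954085e-01, -1.68889359e-03,
        -1.05932394e+02],
       [ 9.83801818e-01,  8.97795244e-03,  1.79034577e-01,
        -5.16167925e+02],
       [-1.79011193e-01, -3.35031661e-03,  9.83841333e-01,
        -1.19524517e+03],
       [ 0.00000000e+00,  0.00000000e+00,  0.00000000e+00,
         1.00000000e+00]])}
{'fovy': 42.32138133434168, 'cx': 255.8639441293534, 'cy': 176.91867049021354, 'world_to_cam': array([[-5.54775206e-01, -8.31751645e-01,  2.03389108e-02,
         1.99539791e+02],
       [ 5.41872716e-01, -3.42660870e-01,  7.67435657e-01,
        -4.05595873e+02],
       [-6.31346522e-01,  4.36775376e-01,  6.40803277e-01,
        -8.35834391e+02],
       [ 0.00000000e+00,  0.00000000e+00,  0.00000000e+00,
         1.00000000e+00]])}
{'t': 0.1, 'q': array([-1.49130550e+00,  3.81134990e-01,  1.29813580e+00,  7.16770993e-06,
        1.46356403e+00, -2.15308874e-01]), 'dq': array([ 4.50297225e-04, -2.39992726e-04, -3.44133613e-03,  4.07886214e-04,
        1.49295323e-03, -4.08878091e-05]), 'joint_efforts': array([ 3.33930788e-03, -4.49224412e+01, -2.31657135e+01, -1.26948999e-04,
        3.64366373e-03, -3.61571381e-05]), 'tcp_pos': array([ 159.77750599, -526.03823708,  238.78666559]), 'orientation': array([-3.10630094e+00, -4.61212142e-01, -1.43512506e-04]), 'contact_force': array([ 0.52863054,  0.55060732, -0.21107601]), 'moment': array([-0.00599801, -0.028037  ,  0.02898229]), 'grasp_force': 0.0, 'grip_width': 85.17409332433495}
```

View pics/top0.png

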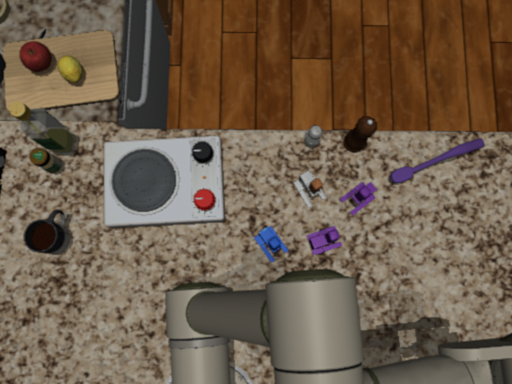

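View pics/side0.png

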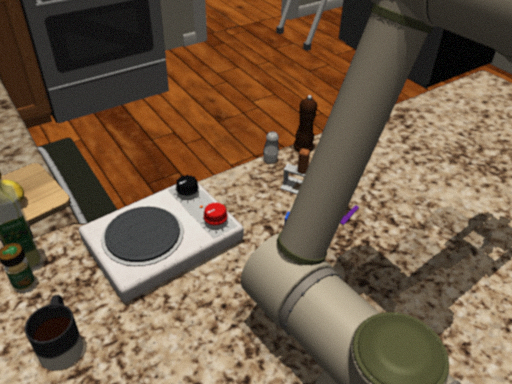

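The top view shows the hob with the red knob at about (204,199) and the black knob at (203,152). There are four pullers: steel with a wooden handle at (311,187), blue at (270,242), purple at (323,240) and purple at (360,197). The steel one fits the description, since blue and purple are ruled out. In the side view it is at about (297,175). I'll confirm it in an enlarged crop.

Run:
```python
from h import *
p=cv2.imread('pics/top0.png');d=np.load('pics/top0.npy')
s=cv2.imread('pics/side0.png');ds=np.load('pics/side0.npy')
a=cv2.resize(p[160:220,270:350],None,fx=5,fy=5,interpolation=cv2.INTER_CUBIC)
b=cv2.resize(s[140:200,265:345],None,fx=5,fy=5,interpolation=cv2.INTER_CUBIC)
c=cv2.resize(p[130:230,100:230],None,fx=3,fy=3,interpolation=cv2.INTER_CUBIC)
e=cv2.resize(s[165:245,160:250],None,fx=3.75,fy=3.75,interpolation=cv2.INTER_CUBIC)
m=np.zeros((600,800,3),np.uint8); m[:300,:400]=a; m[:300,400:]=b; m[300:,:390]=c; m[300:,400:737]=e[:, :337]
cv2.imwrite('pics/crop1.png',m)
for n,dd in [('top',d),('side',ds)]:
    W=cloud(n,dd); im=p if n=='top' else s
    hsv=cv2.cvtColor(im,cv2.COLOR_BGR2HSV)
    red=(hsv[...,1]>180)&((hsv[...,0]<6)|(hsv[...,0]>174))&(hsv[...,2]>90)&(W[...,2]>50)&(W[...,2]<110)&(W[...,0]>300)&(W[...,1]>-300)
    P=W[red&(dd>0)]; print(n,'red',len(P),P.mean(0),P.min(0),P.max(0))
W=cloud('top',d)
for box in [(slice(160,215),slice(285,335))]:
    P=W[box].reshape(-1,3); 
    for lo,hi in [(2,10),(44,62),(105,135)]:
        Q=P[(P[:,2]>lo)&(P[:,2]<hi)]; print(lo,hi,len(Q),Q.mean(0).round(1),Q.min(0).round(1),Q.max(0).round(1))
Ws=cloud('side',ds)
P=Ws[140:200,265:330].reshape(-1,3);Q=P[(P[:,2]>60)&(P[:,2]<130)&(P[:,0]<620)&(P[:,0]>420)&(abs(P[:,1]+235)<100)]
print('side handle',len(Q),Q.mean(0).round(1),Q.min(0).round(1),Q.max(0).round(1))
# hob rect
H=W[:,:][ (abs(W[...,2]-50)<6)&(W[...,0]>330)&(W[...,0]<760)&(W[...,1]>-120)&(W[...,1]<260)]
r=cv2.minAreaRect(H[:,:2].astype(np.float32)); print('hob',len(H),H[:,2].mean(),r,cv2.boxPoints(r))
```

```text
top red 267 [506.83647726  21.48108493  89.42406735] [477.456585    -8.67787053  68.66889907] [901.02247835 492.30714376  96.46709791]
side red 296 [494.02959271  18.6833951   85.49397138] [474.31868107  -7.06826285  66.14952036] [521.36558667  41.28543803  95.09716984]
2 10 840 [ 547.3 -247.8    4. ] [ 477.1 -316.3    2. ] [ 622.  -187.1   10. ]
44 62 157 [ 554.  -241.    56.1] [ 515.4 -271.6   48.6] [ 579.8 -221.8   61.5]
105 135 108 [ 534.  -253.   118.1] [ 521.  -268.   106.6] [ 548.4 -239.4  123.7]
side handle 255 [ 530.1 -248.9   96.3] [ 518.7 -267.3   60.3] [ 576.5 -233.   123.5]
hob 5425 50.543836117774134 ((550.0477905273438, 70.88587188720703), (380.11370849609375, 245.09219360351562), 89.18394470214844) [[ 424.80728 -117.40635]
 [ 669.87463 -120.89704]
 [ 675.2883   259.1781 ]
 [ 430.22095  262.6688 ]]
```

View pics/crop1.png

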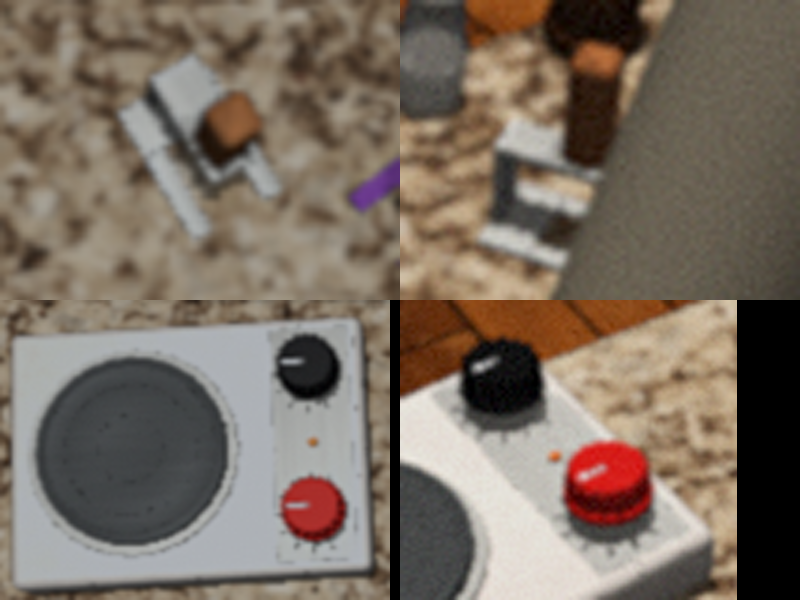

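The crop confirms it: a steel C-shaped puller with a wooden handle, handle top at (316,183) in the top view, tines pointing to the lower right with tips at about (310,207) and (325,199). The red knob has the strip and the open side on its right, which is -y. Next I measure the exact poses.

Run:
```python
from h import *
T=cv2.imread('pics/top0.png');d=np.load('pics/top0.npy');S=cv2.imread('pics/side0.png');ds=np.load('pics/side0.npy')
def onplane(n,u,v,z):
    a=world(n,None,u,v,500.);b=world(n,None,u,v,1500.); return a+(b-a)*(z-a[2])/(b[2]-a[2])
def two(pt,ps):  # triangulate
    A=[];
    L=[(world('top',None,*pt,500.),world('top',None,*pt,1500.)),(world('side',None,*ps,500.),world('side',None,*ps,1500.))]
    M=np.zeros((3,3));b=np.zeros(3)
    for a,c in L:
        u=(c-a)/np.linalg.norm(c-a);Q=np.eye(3)-np.outer(u,u);M+=Q;b+=Q@a
    return np.linalg.solve(M,b)
# knob tops (top face) by cloud and enclosing circle
for n,d_ in [('top',d),('side',ds)]:
    W=cloud(n,d_)
    for nm,c in [('red',(497,18)),('black',(617,18))]:
        k=(abs(W[...,2]-90)<5)&(np.hypot(W[...,0]-c[0],W[...,1]-c[1])<45)
        P=W[k]; print(n,nm,len(P),P[:,2].mean().round(1),P.mean(0).round(1),cv2.minEnclosingCircle(P[:,:2].astype(np.float32)))
    P=W[(W[...,2]>113)&(W[...,2]<127)&(np.hypot(W[...,0]-534,W[...,1]+253)<30)]
    r=cv2.minAreaRect(P[:,:2].astype(np.float32)); print(n,'handle top',len(P),P.mean(0).round(1),r)
f=lambda u,v:(270+u/5,160+v/5)
g=lambda u,v:(265+(u-400)/5,140+v/5)
print('handle top two-view',two(f(236,110),g(596,58)))
l=onplane('top',*f(201,233),4);r=onplane('top',*f(273,193),4);m=(l+r)/2
print('tips',l,r,np.linalg.norm(l-r))
h=onplane('top',*f(236,110),120);print('handle',h)
v=m-h;print('mid tip',m,'dist',np.linalg.norm(v[:2]),'yaw',np.degrees(np.arctan2(v[1],v[0])),'perp yaw',np.degrees(np.arctan2(*( (l-r)[[1,0]]))))
e1=onplane('top',*f(120,112),4);print('fork edge yaw',np.degrees(np.arctan2(*(onplane('top',*f(190,238),4)-e1)[[1,0]])))
a1=onplane('top',*f(150,88),56);a2=onplane('top',*f(195,55),56);print('arm back edge',a1,a2)
for nm,uv in [('blue',(270,242)),('purple',(323,240)),('purple2',(360,197)),('salt',(313,135)),('pepper',(357,140))]: print(nm,world('top',d,*uv).round(0))
```

```text
top red 294 90.4 [502.1  16.2  90.4] ((502.51544189453125, 16.571983337402344), 24.83547592163086)
top black 287 90.2 [621.3  23.7  90.2] ((622.0636596679688, 23.853313446044922), 25.280738830566406)
top handle top 101 [ 534.5 -253.5  118.7] ((535.0371704101562, -253.7332305908203), (23.443740844726562, 23.9926815032959), 29.097110748291016)
side red 286 89.9 [500.1  17.9  89.9] ((501.11553955078125, 16.737377166748047), 25.508647918701172)
side black 236 90.0 [619.   25.4  90. ] ((621.8116455078125, 23.51957893371582), 26.532133102416992)
side handle top 72 [ 532.6 -251.9  118.8] ((534.8221435546875, -252.3396453857422), (24.201976776123047, 25.527952194213867), 33.27853012084961)
handle top two-view [ 538.33323451 -257.52501656  114.4261733 ]
tips [ 497.28522749 -252.31456539    4.        ] [ 518.61747873 -289.86823884    4.        ] 43.18962066048184
handle [ 537.84452808 -256.08736183  120.        ]
mid tip [ 507.95135311 -271.09140211    4.        ] dist 33.44731879934307 yaw -153.34692147194292 perp yaw 119.59861067555032
fork edge yaw -151.6040919254902
arm back edge [ 562.25709522 -221.58873702   56.        ] [ 579.41672603 -244.31382542   56.        ]
blue [ 395. -145.  121.]
purple [ 406. -276.   58.]
purple2 [ 507. -361.   97.]
salt [ 665. -252.   85.]
pepper [ 656. -363.   74.]
```

Call:
arm_command(
  turn=[
    [0,0,0],
    [0,0,0],
    [0,0,0],
    [0,0,0],
    [0,0,0],
    [0,0,0],
    [0,0,0],
    [0,0,0],
    [0,0,0],
    [0,0,0],
  ],
  offset=[
    [36,-12.5,0],
    [36,-12.5,0],
    [36,-12.5,0],
    [36,-12.5,0],
    [36,-12.5,0],
    [36,-12.5,0],
    [36,-12.5,0],
    [36,-12.5,0],
    [36,-12.5,0],
    [36,-12.5,0],
  ],
  jaw=[1,1,1,1,1,1,1,1,1,1],
)

```text
t: 0.93
tcp_pos: [469.2, -300.5, 239.1]
orientation: [-3.107, -0.461, 0.001]
contact_force: [0.2, 0.4, 0.3]
grip_width: 85.3
grasp_force: 0.0
```

Call:
arm_command(
  turn=[
    [0,0,-7],
    [0,0,-7],
    [0,0,-7],
    [0,0,-7],
    [0,0,-7],
    [0,0,-7],
    [0,0,-7],
    [0,0,-7],
    [0,0,-7],
    [0,0,-7],
  ],
  offset=[
    [0,0,0],
    [0,0,0],
    [0,0,0],
    [0,0,0],
    [0,0,0],
    [0,0,0],
    [0,0,0],
    [0,0,0],
    [0,0,0],
    [0,0,0],
  ],
  jaw=[1,1,1,1,1,1,1,1,1,1],
)

```text
t: 1.77
tcp_pos: [467.8, -301.9, 238.9]
orientation: [-2.274, -2.167, 0.0]
contact_force: [-0.1, -0.2, -0.4]
grip_width: 85.4
grasp_force: 0.0
```

Call:
arm_command(
  turn=[
    [0,0,-7],
    [0,0,-7],
    [0,0,-7],
    [0,0,-7],
    [0,0,-5],
    [0,0,0],
    [0,0,0],
  ],
  offset=[
    [0,0,0],
    [0,0,0],
    [0,0,0],
    [0,0,0],
    [0,0,0],
    [0,0,0],
    [0,0,0],
  ],
  jaw=[1,1,1,1,1,1,1],
)

```text
t: 2.35
tcp_pos: [467.9, -302.0, 239.0]
orientation: [-1.577, -2.716, -0.0]
contact_force: [-0.4, -0.6, -0.2]
grip_width: 85.1
grasp_force: 0.0
```

```bash
cat >> h.py <<'E'
from scipy.spatial.transform import Rotation as Ro
def goto(p,yaw):
    s=arm.read_state(); R=Ro.from_rotvec(s['orientation']).as_matrix(); p=np.array(p,float)
    print('t',s['t'].__round__(2),'tcp',s['tcp_pos'].round(1),'q',np.degrees(s['q']).round(0),'F',s['contact_force'].round(1),'w',round(s['grip_width'],1),'g',round(s['grasp_force'],1))
    print('xyaw',np.degrees(np.arctan2(R[1,0],R[0,0])).round(2),'zaxis',R[:,2].round(3),'tool offset',(R.T@(p-s['tcp_pos'])).round(1),'turn z',((np.degrees(np.arctan2(R[1,0],R[0,0]))-yaw+180)%360-180).round(1))
E
python3 - <<'E'
from h import *
goto([534.9,-253,80],120)
cap('side','side1'); d=cap('top','top1')[1]
W=cloud('side',np.load('pics/side1.npy'))
P=W[(W[...,2]>113)&(W[...,2]<127)&(np.hypot(W[...,0]-534,W[...,1]+253)<25)]
print(len(P)); print(P.mean(0),cv2.minAreaRect(P[:,:2].astype(np.float32)))
E
```

```text
t 2.35 tcp [ 467.9 -302.   239. ] q [-45.  23.  73.   0.  84. -75.] F [-0.4 -0.6 -0.2] w 85.1 g 0.0
xyaw 119.73 zaxis [-0.     0.001 -1.   ] tool offset [  9.2  82.5 159. ] turn z -0.3
72
[ 532.27974828 -251.36947348  119.30910023] ((534.03662109375, -253.5982208251953), (23.443464279174805, 24.81009292602539), 20.079187393188477)
```

Call:
arm_command(
  turn=[
    [0,0,0],
    [0,0,0],
    [0,0,0],
    [0,0,0],
    [0,0,0],
    [0,0,0],
    [0,0,0],
    [0,0,0],
    [0,0,0],
  ],
  offset=[
    [3,27.5,0],
    [3,27.5,0],
    [3,27.5,0],
    [0,0,30],
    [0,0,30],
    [0,0,20],
    [0,0,0],
    [0,0,0],
    [0,0,0],
  ],
  jaw=[1,1,1,1,1,1,1,1,1],
)

```text
t: 3.2
tcp_pos: [535.5, -253.7, 160.9]
orientation: [1.573, 2.716, -0.0]
contact_force: [0.7, -0.0, 0.2]
grip_width: 85.9
grasp_force: 0.0
```

Run:
```python
from h import *
goto([534.7,-253.2,82],120)
t,d=cap('top','top2');s,_=cap('side','side2')
m=np.hstack([cv2.resize(x,None,fx=4,fy=4,interpolation=cv2.INTER_CUBIC) for x in (t[145:245,265:365],s[90:190,250:350])])
cv2.imwrite('pics/crop2.png',m)
```

```text
t 3.2 tcp [ 535.5 -253.7  160.9] q [-37.  30.  75.  -0.  76. -67.] F [ 0.7 -0.   0.2] w 85.9 g 0.0
xyaw 119.84 zaxis [ 0.002 -0.002 -1.   ] tool offset [ 1.  -0.6 78.9] turn z -0.2
```

View pics/crop2.png

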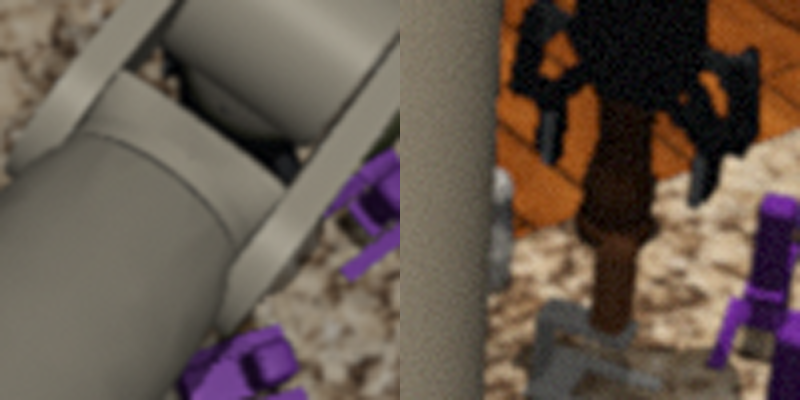

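The side view shows the open fingers at (550,140) and (705,180) in the crop, either side of the steel puller's handle at (615,280). The pepper mill is behind it. The way down is clear.

Call:
arm_command(
  turn=[
    [0,0,0],
    [0,0,0],
    [0,0,0],
    [0,0,0],
    [0,0,0],
    [0,0,0],
    [0,0,0],
  ],
  offset=[
    [1,-0.5,20],
    [0,0,20],
    [0,0,20],
    [0,0,12],
    [0,0,7],
    [0,0,0],
    [0,0,0],
  ],
  jaw=[1,1,1,1,1,1,1],
)

```text
t: 3.88
tcp_pos: [534.5, -252.9, 81.3]
orientation: [1.573, 2.718, -0.0]
contact_force: [0.2, -0.2, 0.4]
grip_width: 85.3
grasp_force: 0.0
```

Call:
arm_command(
  turn=[
    [0,0,0],
    [0,0,0],
    [0,0,0],
    [0,0,0],
    [0,0,0],
    [0,0,0],
    [0,0,0],
    [0,0,0],
    [0,0,0],
    [0,0,0],
  ],
  offset=[
    [0,0,0],
    [0,0,0],
    [0,0,0],
    [0,0,0],
    [0,0,0],
    [0,0,0],
    [0,0,0],
    [0,0,0],
    [0,0,0],
    [0,0,0],
  ],
  jaw=[-1,-1,-1,-1,-1,-1,-1,-1,-1,-1],
)

```text
t: 4.72
tcp_pos: [534.3, -252.5, 80.6]
orientation: [1.573, 2.719, 0.0]
contact_force: [1.1, 0.9, 5.4]
grip_width: 23.5
grasp_force: 59.2
```

Call:
arm_command(
  turn=[
    [0,0,0],
    [0,0,0],
    [0,0,0],
    [0,0,0],
    [0,0,0],
    [0,0,0],
    [0,0,0],
  ],
  offset=[
    [0,0,-10],
    [0,0,-20],
    [0,0,-25],
    [0,0,-25],
    [0,0,-25],
    [0,0,-15],
    [0,0,0],
  ],
  jaw=[-1,-1,-1,-1,-1,-1,-1],
)

```text
t: 5.3
tcp_pos: [534.7, -253.2, 203.8]
orientation: [1.571, 2.714, -0.001]
contact_force: [-0.4, -0.3, -1.9]
grip_width: 23.4
grasp_force: 59.1
```

Call:
arm_command(
  turn=[
    [0,0,3],
    [0,0,6],
    [0,0,6],
    [0,0,6],
    [0,0,6],
    [0,0,6],
    [0,0,6],
    [0,0,6],
    [0,0,6],
    [0,0,6],
  ],
  offset=[
    [0,0,0],
    [0,0,0],
    [0,0,0],
    [0,0,0],
    [0,0,0],
    [0,0,0],
    [0,0,0],
    [0,0,0],
    [0,0,0],
    [0,0,0],
  ],
  jaw=[-1,-1,-1,-1,-1,-1,-1,-1,-1,-1],
)

```text
t: 6.13
tcp_pos: [533.4, -252.2, 198.7]
orientation: [-2.682, -1.63, 0.002]
contact_force: [-0.6, 0.8, -1.9]
grip_width: 23.5
grasp_force: 59.0
```

Call:
arm_command(
  turn=[
    [0,0,6],
    [0,0,6],
    [0,0,6],
    [0,0,6],
    [0,0,6],
    [0,0,6],
    [0,0,6],
    [0,0,6],
    [0,0,6],
    [0,0,5.5],
  ],
  offset=[
    [0,0,0],
    [0,0,0],
    [0,0,0],
    [0,0,0],
    [0,0,0],
    [0,0,0],
    [0,0,0],
    [0,0,0],
    [0,0,0],
    [0,0,0],
  ],
  jaw=[-1,-1,-1,-1,-1,-1,-1,-1,-1,-1],
)

```text
t: 6.97
tcp_pos: [533.4, -252.3, 198.7]
orientation: [-3.139, -0.084, 0.004]
contact_force: [0.7, -0.3, -1.8]
grip_width: 23.3
grasp_force: 59.0
```

Run:
```python
from h import *
p=np.array([501.8,16.6]); a=np.radians(93.4)
goto([*(p-130*np.array([np.cos(a),np.sin(a)])),200],3.4)
```

```text
t 6.97 tcp [ 533.4 -252.3  198.7] q [-37.  28.  72.  -0.  81.  50.] F [ 0.7 -0.3 -1.8] w 23.3 g 59.0
xyaw 3.08 zaxis [-0.003  0.002 -1.   ] tool offset [ -16.4 -140.2   -1. ] turn z -0.3
```

Call:
arm_command(
  turn=[
    [0,0,0],
    [0,0,0],
    [0,0,0],
    [0,0,0],
    [0,0,0],
    [0,0,0],
    [0,0,0],
  ],
  offset=[
    [-2,-15,0],
    [-4,-30,0],
    [-4,-35,0],
    [-4,-35,0],
    [-2.5,-25,0],
    [0,0,0],
    [0,0,0],
  ],
  jaw=[-1,-1,-1,-1,-1,-1,-1],
)

```text
t: 7.55
tcp_pos: [508.7, -112.6, 199.5]
orientation: [-3.139, -0.096, 0.003]
contact_force: [-0.4, -0.2, -1.1]
grip_width: 23.4
grasp_force: 59.4
```

Call:
arm_command(
  turn=[
    [0,0,0],
    [0,0,0],
    [0,0,0],
    [0,0,0],
    [0,0,0],
    [0,0,0],
  ],
  offset=[
    [0,0,10],
    [0,0,20],
    [0,0,20],
    [0,0,12],
    [0,0,0],
    [0,0,0],
  ],
  jaw=[-1,-1,-1,-1,-1,-1],
)

```text
t: 8.05
tcp_pos: [509.2, -114.5, 137.7]
orientation: [-3.14, -0.091, 0.003]
contact_force: [-0.7, 0.8, -2.2]
grip_width: 23.6
grasp_force: 59.3
```

Run:
```python
from h import *
p=np.array([501.8,16.6]); a=np.radians(93.4)
goto([*p,136.6],3.4)
t,_=cap('top','top3');s,ds=cap('side','side3')
m=np.hstack([cv2.resize(x,None,fx=3.3,fy=3.3,interpolation=cv2.INTER_CUBIC) for x in (t[110:230,180:300],s[100:220,180:300])])
cv2.imwrite('pics/crop3.png',m)
W=cloud('side',ds)[100:240,180:320].reshape(-1,3)
q=W[(W[:,1]<-40)&(W[:,1]>-175)&(W[:,2]>45)&(W[:,2]<140)&(abs(W[:,0]-500)<50)]
for lo,hi in [(45,75),(100,115)]:
    k=q[(q[:,2]>lo)&(q[:,2]<hi)]; print(lo,len(k),k.mean(0) if len(k) else '',np.percentile(k,[3,97],axis=0).round(1) if len(k) else '')
```

```text
t 8.05 tcp [ 509.2 -114.5  137.7] q [-26.  25.  88.  -0.  67.  61.] F [-0.7  0.8 -2.2] w 23.6 g 59.3
xyaw 3.33 zaxis [-0.002  0.001 -1.   ] tool offset [   0.3 -131.3    1.2] turn z -0.1
45 330 [ 504.62655883 -133.41069478   63.23752465] [[ 481.3 -158.5   59.8]
 [ 534.2  -88.6   69.8]]
100 110 [ 503.80912817 -133.19683209  112.20569417] [[ 494.4 -160.9  101.4]
 [ 520.4  -99.8  114.9]]
```

View pics/crop3.png

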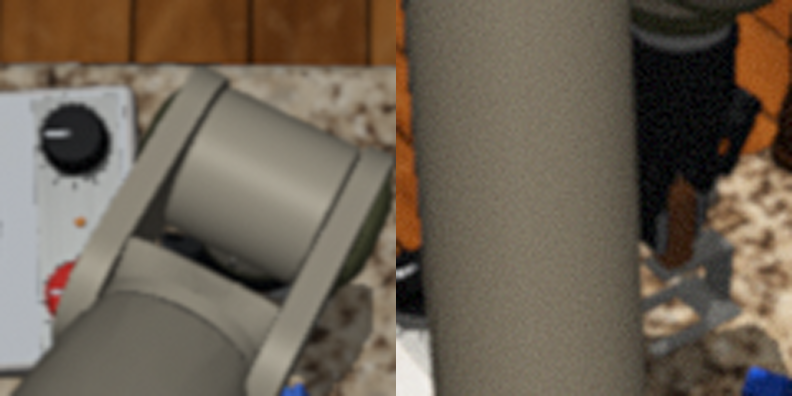

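The side view shows the puller held upright, fork at (690,330) in the crop and riser on the right. The arm hides the red knob in both views. I'll check that the fork is level before going in.

Run:
```python
from h import *
W=cloud('side',np.load('pics/side3.npy'))[100:240,180:320].reshape(-1,3)
q=W[(W[:,1]<-70)&(W[:,1]>-155)&(W[:,2]>54)&(W[:,2]<68)&(abs(W[:,0]-508)<32)]
for _ in range(4):
    A=np.c_[q[:,0]-508,q[:,1]+114,np.ones(len(q))]; c=np.linalg.lstsq(A,q[:,2],rcond=None)[0]; r=q[:,2]-A@c; q=q[abs(r)<2.5]
print(len(q),c,r.std(),q.min(0),q.max(0))
```

```text
241 [ 3.46036164e-03 -7.34256310e-03  6.25474435e+01] 1.176185105433192 [ 478.01221524 -154.80803247   59.98888895] [535.42493216 -84.98992843  64.98676622]
```

Call:
arm_command(
  turn=[
    [0,0,0],
    [0,0,0],
    [0,0,0],
    [0,0,0],
    [0,0,0],
    [0,0,0],
    [0,0,0],
  ],
  offset=[
    [0,-10,1.5],
    [0,-17,0],
    [0,-17,0],
    [0,-17,0],
    [0,-10,0],
    [0,0,0],
    [0,0,0],
  ],
  jaw=[-1,-1,-1,-1,-1,-1,-1],
)

```text
t: 8.73
tcp_pos: [505.3, -42.7, 137.2]
orientation: [3.14, 0.095, 0.001]
contact_force: [-0.2, -0.0, -2.0]
grip_width: 23.3
grasp_force: 59.5
```

Run:
```python
from h import *
goto([501.8,16.6,136],3.4)
```

```text
t 8.73 tcp [505.3 -42.7 137.2] q [-18.  23.  90.  -0.  66.  68.] F [-0.2 -0.  -2. ] w 23.3 g 59.5
xyaw 3.46 zaxis [ 0.001 -0.001 -1.   ] tool offset [  0.1 -59.4   1.2] turn z 0.1
```

Call:
arm_command(
  turn=[
    [0,0,0],
    [0,0,0],
    [0,0,0],
    [0,0,0],
    [0,0,0],
    [0,0,0],
    [0,0,0],
    [0,0,0],
    [0,0,0],
  ],
  offset=[
    [0,-8,0.5],
    [0,-10,0],
    [0,-10,0],
    [0,-10,0],
    [0,-10,0],
    [0,-7,0],
    [0,-4.5,0],
    [0,0,0],
    [0,0,0],
  ],
  jaw=[-1,-1,-1,-1,-1,-1,-1,-1,-1],
)

```text
t: 9.48
tcp_pos: [501.7, 16.7, 136.3]
orientation: [3.14, 0.094, 0.0]
contact_force: [-0.1, -0.0, -2.1]
grip_width: 23.6
grasp_force: 59.6
```

Run:
```python
from h import *
goto([501.8,16.6,136],3.4)
t,_=cap('top','top4');s,ds=cap('side','side4')
m=np.hstack([cv2.resize(x,None,fx=3.3,fy=3.3,interpolation=cv2.INTER_CUBIC) for x in (t[110:230,150:270],s[130:250,150:270])])
cv2.imwrite('pics/crop4.png',m)
```

```text
t 9.48 tcp [501.7  16.7 136.3] q [-12.  23.  91.  -0.  66.  75.] F [-0.1 -0.  -2.1] w 23.6 g 59.6
xyaw 3.42 zaxis [ 0. -0. -1.] tool offset [0.1 0.1 0.3] turn z 0.0
```

View pics/crop4.png

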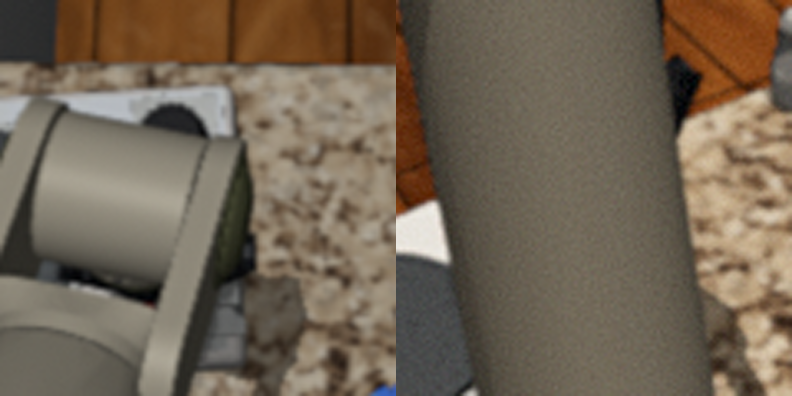

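The arm hides the hooked fork in both views, but the pose agrees with the measurements and no contact force showed on the way in. I'll pull up gently.

Call:
arm_command(
  turn=[
    [0,0,0],
    [0,0,0],
    [0,0,0],
    [0,0,0],
    [0,0,0],
    [0,0,0],
    [0,0,0],
  ],
  offset=[
    [0,0,-1.5],
    [0,0,-1.5],
    [0,0,-1.5],
    [0,0,-1.5],
    [0,0,-1],
    [0,0,-1],
    [0,0,0],
  ],
  jaw=[-1,-1,-1,-1,-1,-1,-1],
)

```text
t: 10.17
tcp_pos: [501.5, 16.5, 144.2]
orientation: [-3.14, -0.093, 0.001]
contact_force: [0.9, -0.0, -4.8]
grip_width: 23.5
grasp_force: 59.1
```

Call:
arm_command(
  turn=[
    [0,0,0],
    [0,0,0],
    [0,0,0],
    [0,0,0],
    [0,0,0],
    [0,0,0],
    [0,0,0],
    [0,0,0],
    [0,0,0],
    [0,0,0],
  ],
  offset=[
    [0,0,-1],
    [0,0,-1],
    [0,0,-1],
    [0,0,-1],
    [0,0,-1],
    [0,0,-1],
    [0,0,-1],
    [0,0,-1],
    [0,0,-1],
    [0,0,-1],
  ],
  jaw=[-1,-1,-1,-1,-1,-1,-1,-1,-1,-1],
)

```text
t: 11.0
tcp_pos: [501.7, 16.5, 154.5]
orientation: [3.14, 0.093, 0.0]
contact_force: [-0.2, -0.0, -0.8]
grip_width: 23.1
grasp_force: 59.9
```

Call:
arm_command(
  turn=[
    [0,0,0],
    [0,0,0],
    [0,0,0],
    [0,0,0],
    [0,0,0],
    [0,0,0],
    [0,0,0],
    [0,0,0],
    [0,0,0],
    [0,0,0],
  ],
  offset=[
    [0,0,-1],
    [0,0,-1],
    [0,0,-2],
    [0,0,-3],
    [0,0,-3],
    [0,0,-3],
    [0,0,-3],
    [0,0,-3],
    [0,0,-2],
    [0,0,0],
  ],
  jaw=[-1,-1,-1,-1,-1,-1,-1,-1,-1,-1],
)

```text
t: 11.83
tcp_pos: [501.8, 16.5, 175.8]
orientation: [3.14, 0.093, 0.001]
contact_force: [1.1, 0.0, -2.6]
grip_width: 23.7
grasp_force: 59.9
```

Call:
arm_command(
  turn=[
    [0,0,0],
    [0,0,0],
    [0,0,0],
    [0,0,0],
    [0,0,0],
    [0,0,0],
    [0,0,0],
    [0,0,0],
    [0,0,0],
    [0,0,0],
  ],
  offset=[
    [0,0,-2],
    [0,0,-4],
    [0,0,-4],
    [0,0,-4],
    [0,0,-2],
    [0,0,0],
    [0,1,0],
    [0,3,0],
    [0,5,0],
    [0,7,0],
  ],
  jaw=[-1,-1,-1,-1,-1,-1,-1,-1,-1,-1],
)

```text
t: 12.67
tcp_pos: [502.5, 0.2, 191.2]
orientation: [-3.14, -0.094, 0.001]
contact_force: [-0.2, 0.1, -2.0]
grip_width: 23.6
grasp_force: 60.0
```

Call:
arm_command(
  turn=[
    [0,0,0],
    [0,0,0],
    [0,0,0],
    [0,0,0],
    [0,0,0],
    [0,0,0],
    [0,0,0],
    [0,0,0],
    [0,0,0],
    [0,0,0],
  ],
  offset=[
    [1,8,0],
    [1,8,0],
    [1,8,0],
    [1,8,0],
    [1,8,0],
    [1,8,0],
    [1,8,0],
    [1,8,0],
    [1,8,0],
    [1,8,0],
  ],
  jaw=[-1,-1,-1,-1,-1,-1,-1,-1,-1,-1],
)

```text
t: 13.5
tcp_pos: [517.4, -79.5, 191.3]
orientation: [-3.14, -0.093, -0.0]
contact_force: [1.2, -0.2, -1.6]
grip_width: 23.5
grasp_force: 60.0
```

Call:
arm_command(
  turn=[
    [0,0,0],
    [0,0,0],
    [0,0,0],
    [0,0,0],
    [0,0,0],
    [0,0,0],
    [0,0,0],
    [0,0,0],
    [0,0,0],
    [0,0,0],
  ],
  offset=[
    [0,8,0],
    [0,8,0],
    [0,8,0],
    [0,8,0],
    [0,8,0],
    [0,8,0],
    [0,8,0],
    [0,8,0],
    [0,6,0],
    [0,4,0],
  ],
  jaw=[-1,-1,-1,-1,-1,-1,-1,-1,-1,-1],
)

```text
t: 14.33
tcp_pos: [521.7, -153.5, 191.3]
orientation: [3.14, 0.092, 0.0]
contact_force: [0.3, -0.1, -3.1]
grip_width: 23.5
grasp_force: 60.0
```

Call:
arm_command(
  turn=[
    [0,0,0],
    [0,0,0],
    [0,0,0],
  ],
  offset=[
    [0,2,0],
    [0,0,0],
    [0,0,0],
  ],
  jaw=[-1,-1,-1],
)

```text
t: 14.58
tcp_pos: [521.7, -154.4, 191.3]
orientation: [-3.14, -0.093, 0.0]
contact_force: [0.3, -0.8, -2.0]
grip_width: 23.2
grasp_force: 60.0
```

Run:
```python
from h import *
goto([520,-155,81],3.4)
t,_=cap('top','top5');s,ds=cap('side','side5')
m=np.hstack([cv2.resize(x,None,fx=2.6,fy=2.6,interpolation=cv2.INTER_CUBIC) for x in (t[110:260,150:300],s[100:250,160:310])])
cv2.imwrite('pics/crop5.png',m)
```

```text
t 14.58 tcp [ 521.7 -154.4  191.3] q [-29.  23.  80.   0.  77.  58.] F [ 0.3 -0.8 -2. ] w 23.2 g 60.0
xyaw 3.4 zaxis [-0.  0. -1.] tool offset [ -1.7   0.5 110.3] turn z -0.0
```

View pics/crop5.png

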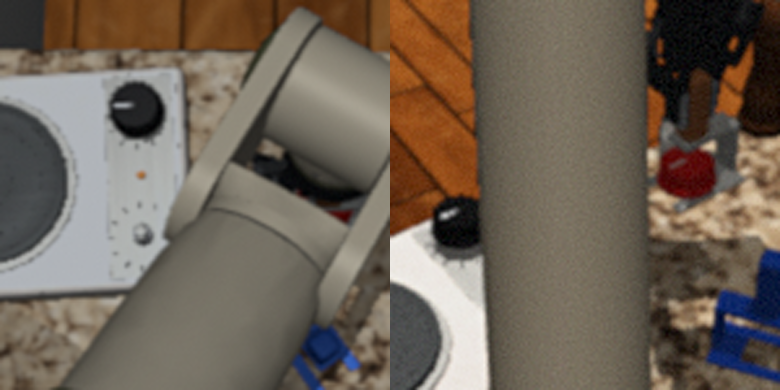

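It worked. The bare red post shows at (143,235) in the top crop, and the red knob lies level in the fork at (687,172) in the side crop, with the black knob still on its post. Now I lower the puller.

Call:
arm_command(
  turn=[
    [0,0,0],
    [0,0,0],
    [0,0,0],
    [0,0,0],
    [0,0,0],
    [0,0,0],
    [0,0,0],
    [0,0,0],
    [0,0,0],
    [0,0,0],
  ],
  offset=[
    [0,0,3],
    [0,0,6],
    [0,0,9],
    [0,0,11],
    [0,0,11],
    [0,0,11],
    [0,0,11],
    [0,0,11],
    [0,0,9],
    [0,0,7],
  ],
  jaw=[-1,-1,-1,-1,-1,-1,-1,-1,-1,-1],
)

```text
t: 15.52
tcp_pos: [521.4, -154.3, 100.9]
orientation: [-3.139, -0.093, 0.002]
contact_force: [-0.4, 0.7, -1.2]
grip_width: 23.1
grasp_force: 60.0
```

Call:
arm_command(
  turn=[
    [0,0,0],
    [0,0,0],
    [0,0,0],
    [0,0,0],
    [0,0,0],
    [0,0,0],
    [0,0,0],
    [0,0,0],
    [0,0,0],
  ],
  offset=[
    [0,0,5],
    [0,0,4],
    [0,0,3],
    [0,0,2],
    [0,0,2],
    [0,0,1.5],
    [0,0,1],
    [0,0,0],
    [0,0,0],
  ],
  jaw=[-1,-1,-1,-1,-1,-1,-1,-1,-1],
)

```text
t: 16.27
tcp_pos: [521.8, -154.6, 83.9]
orientation: [3.14, 0.093, 0.0]
contact_force: [0.4, -0.1, -2.2]
grip_width: 23.3
grasp_force: 60.0
```

Call:
arm_command(
  turn=[
    [0,0,0],
    [0,0,0],
    [0,0,0],
    [0,0,0],
    [0,0,0],
  ],
  offset=[
    [0,0,1],
    [0,0,1],
    [0,0,0.6],
    [0,0,0],
    [0,0,0],
  ],
  jaw=[-1,-1,-1,-1,-1],
)

```text
t: 16.68
tcp_pos: [521.8, -154.6, 81.2]
orientation: [-3.14, -0.093, 0.0]
contact_force: [-0.4, 0.7, -3.0]
grip_width: 23.1
grasp_force: 60.0
```

Call:
arm_command(
  turn=[
    [0,0,0],
    [0,0,0],
    [0,0,0],
    [0,0,0],
    [0,0,0],
  ],
  offset=[
    [0,0,0.5],
    [0,0,0.3],
    [0,0,0.3],
    [0,0,0],
    [0,0,0],
  ],
  jaw=[-1,-1,-1,-1,-1],
)

```text
t: 17.1
tcp_pos: [521.9, -154.7, 80.6]
orientation: [3.14, 0.093, 0.001]
contact_force: [-1.1, -0.7, 7.1]
grip_width: 23.2
grasp_force: 60.9
```

Call:
arm_command(
  turn=[
    [0,0,0],
    [0,0,0],
    [0,0,0],
    [0,0,0],
    [0,0,0],
    [0,0,0],
    [0,0,0],
    [0,0,0],
    [0,0,0],
    [0,0,0],
  ],
  offset=[
    [0,0,0],
    [0,0,0],
    [0,0,0],
    [0,0,0],
    [0,0,0],
    [0,0,0],
    [0,0,0],
    [0,0,0],
    [0,0,0],
    [0,0,0],
  ],
  jaw=[-0.3,-0.2,0,0.2,0.4,0.6,0.8,1,1,1],
)

```text
t: 17.93
tcp_pos: [521.7, -154.6, 80.1]
orientation: [3.14, 0.093, 0.0]
contact_force: [-0.2, 1.2, -0.3]
grip_width: 85.5
grasp_force: 0.0
```

Call:
arm_command(
  turn=[
    [0,0,0],
    [0,0,0],
    [0,0,0],
    [0,0,0],
    [0,0,0],
    [0,0,0],
    [0,0,0],
    [0,0,0],
    [0,0,0],
  ],
  offset=[
    [0,0,-5],
    [0,0,-15],
    [0,0,-20],
    [0,0,-25],
    [0,0,-25],
    [0,0,-25],
    [0,0,-20],
    [0,0,-10],
    [0,0,0],
  ],
  jaw=[1,1,1,1,1,1,1,1,1],
)

```text
t: 18.68
tcp_pos: [522.4, -154.9, 227.9]
orientation: [3.138, 0.093, 0.007]
contact_force: [0.2, 0.4, 0.7]
grip_width: 85.5
grasp_force: 0.0
```

Run:
```python
from h import *
goto([520,-155,81],3.4)
t,_=cap('top','top6');s,ds=cap('side','side6')
m=np.hstack([cv2.resize(x,None,fx=2.6,fy=2.6,interpolation=cv2.INTER_CUBIC) for x in (t[110:260,170:320],s[120:270,170:320])])
cv2.imwrite('pics/crop6.png',m)
W=cloud('side',ds); k=(abs(W[...,2]-119)<5)&(np.hypot(W[...,0]-521,W[...,1]+155)<25); print('handle top',W[k].mean(0),k.sum())
h=cv2.cvtColor(s,cv2.COLOR_BGR2HSV); k=(h[...,1]>150)&((h[...,0]<6)|(h[...,0]>174))&(np.hypot(W[...,0]-521,W[...,1]+155)<50)&(W[...,2]<40)
P=W[k]; print('red',len(P),P.mean(0),P.min(0),P.max(0))
```

```text
t 18.68 tcp [ 522.4 -154.9  227.9] q [-29.  22.  77.   0.  82.  58.] F [0.2 0.4 0.7] w 85.5 g 0.0
xyaw 3.4 zaxis [ 0.005 -0.002 -1.   ] tool offset [ -3.1  -0.4 146.9] turn z -0.0
handle top [ 517.78836725 -153.6325111   118.75818497] 78
red 292 [ 512.32273008 -147.94384298   21.91875081] [ 495.12778402 -175.56032333    2.74843012] [ 542.01103978 -126.65783384   32.57180809]
```

View pics/crop6.png

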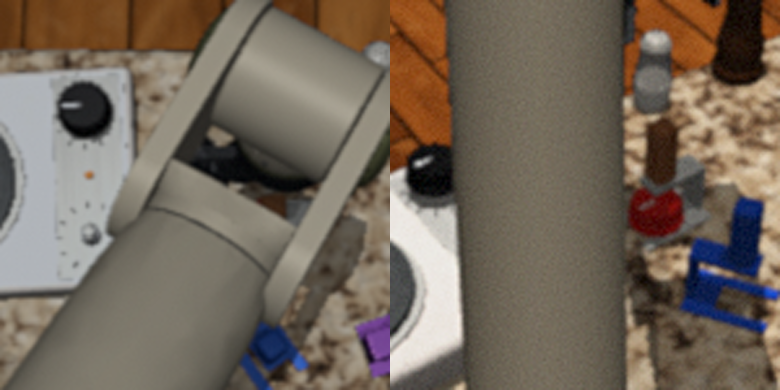

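The puller stands upright at (660,190) in the side crop with the red knob level in its fork at (656,212). The black knob is on its post and the gripper is clear.

```bash
python3 -c "
from workcell import order
print(order.finish_job())"
```

```text
the job is handed in; nothing more can be done
None
```

The red knob was pulled off with the puller, which now stands upright on the free worktop with the knob level in its fork; the black knob is still on its post. I handed the job in at about 19 s of the 54 s allowed, and no verdict came back.

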